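Hang the dip basket of rinsed beakers in the drying stand

TASK

Lift the wire basket of rinsed beakers by its top bar off the rinse tank's hooks, hang the bar in the outer notches near the tips of the drying stand's two rails and let go. The stand's head leaves no room above the rails further in, so take the basket again by its black front handle, lift the bar out and move it inwards along the rails, feeling for the inner notches hidden under the head, until it drops into them; leave it hanging there. Keep the basket level all the way with both beakers standing in it, never set it down on the bench, the tank's floor or the stand's base, and leave the other things where they are.

Things in the scene. Friction and masses are not known exactly. Their poses are not given: they have to be found in the camera images.
- basket: Dip basket to be moved: bright steel wire tray, 100 (own x) x 124 (own y) x 45 mm deep, 0.3 to 0.5 kg, loose. Origin: centre of the tray's underside; z up, front handle at -x; turned as the tank at the start. A bail at y = +-60 mm carries the top bar over the tray's centre: a 10 mm round rod along y, 176 mm long, axis 125 mm above the underside. It hangs level by itself. Two beakers stand in it.
- bar_mid (a point): Middle of the basket's top bar, on its axis. The middle 50 mm has a black grip sleeve 16 mm thick: take it here from above, fingers closing along the basket's x. The bar lies in the tank's hooks and on the stand's rails near its ends, 80 mm from this point to each side.
- bar_left (a point): Point on the axis of the top bar near its end, 80 mm from its middle towards the basket's +y.
- bar_right (a point): Point on the axis of the top bar near its end, 80 mm from its middle towards the basket's -y.
- handle (a point): Middle of the basket's black front handle, at x = -80, z = 75 mm in its frame (80 mm in front of and 50 mm below the top bar): a straight bar 64 mm long, 20 mm wide (along y), 12 mm thick, rising to the front at 45 degrees. Reach along its length from the front and above, tool tilted about 45 degrees, fingers closing along the basket's y. In the tank the front wall bars the way to it.
- tank: Rinse tank, fixed, empty: white open plastic box, 204 mm (x) by 160 mm (y), rim 150 mm high, walls 4 mm. Origin: centre of its underside, on the bench; front is -x. A steel saddle hook on the rim of each side wall, at y = +-80 mm, carries the basket's bar, and the basket hangs inside.
- tank_seat (a point): Where the middle of the bar lies while the basket hangs in the tank: x = 24, z = 155 mm in the tank's frame, in the notches of the saddle hooks, 16 mm wide and 9 mm deep. The basket comes straight up; its underside is then 30 mm above the bench and must rise 120 mm to clear the rim.
- dryer: Drying stand, fixed: white base with steel drip tray (top 22 mm high), rear column (front face at x = 115 mm), white head reaching forward over the rails. Origin on the bench, 100 mm behind the outer notches; z up, front -x. Two steel rails, 8 mm wide, at y = +-80 mm run along x from the column to tips at x = -116 mm, level tops 239 mm above the bench, each with an outer and an inner notch.
- head_edge (a point): Middle of the lower front edge of the stand's head: x = -12, y = 0, z = 278 mm in the stand's frame. The head is 204 mm wide, 70 mm tall, with side skirts from x = 0 backwards (inner faces at y = +-97 mm, down to 191 mm above the bench), and covers the rails behind this edge, 39 mm above their tops.
- outer_seat (a point): Where the middle of the bar lies when the basket hangs in the outer notches: x = -100, y = 0, z = 235 mm in the stand's frame, in the open before the head. Notches: 16 mm wide along x, 9 mm deep, upright walls. The basket faces as the stand does, handle to the front. The tray passes between the rails, so the basket can be lowered from above here.
- rail_top (a point): Middle between the level tops of the rails at the head's edge: x = -12, z = 239 mm in the stand's frame. Riding here the bar's axis is at 244 mm. The hidden inner notches, same size and bed height as the outer (bar axis at 235 mm), are set anywhere from 120 to 145 mm behind the outer ones, alike on both rails; their place is not measured. Behind them the rails go on level.
- beaker_a: Small clear beaker, 50 mm across, 60 mm tall, loose, standing in the basket's +y half. Origin: centre of its underside.
- beaker_b: The same, standing in the basket's -y half.
- white_bottle: Bystander: white plastic bottle, 66 mm across, 143 mm tall, at the back between tank and stand. Origin: centre of its underside.
- bench_timer: Bystander: flat bench timer, 58 x 62 x 16 mm, lying near the bench's front edge. Origin: centre of its underside.
- cream_jar: Bystander: white screw-lid jar, 77 mm across, 91 mm tall, behind the stand. Origin: centre of its underside.
- tape_roll: Bystander: roll of tape, 70 mm across, 19 mm high, at the front right. Origin: centre of its underside.
- std_tube: Bystander: screw-cap tube, 34 mm across, 116 mm tall, standing free behind tank and stand. Origin: centre of its underside.
Things that resemble listed ones, but are neither listed nor needed, are in the scene too. What is shaped like the beaker_a but pink or yellow is not meant.

How it is judged (in metres and radians):
On the way, in this order (a step that is already met when the one before it is completed fails the run):
1. the basket hangs level in the stand's outer notches, let go (z of bar_left in the frame of dryer between 0.23 and 0.238 m and x of bar_left in the frame of dryer between -0.11 and -0.09 m and z of bar_right in the frame of dryer between 0.23 and 0.238 m and x of bar_right in the frame of dryer between -0.11 and -0.09 m and y of bar_left in the frame of dryer above 0.06 m and y of bar_right in the frame of dryer below -0.06 m and angle between basket's own z axis and vertical below 0.1 rad and linear speed of basket below 0.02 m/s and contact force between the fingers and basket below 0.2 N), for 0.3 s.
2. the basket, held again, has left the outer notches (x of bar_mid in the frame of dryer above -0.08 m and z of bar_mid in the frame of dryer above 0.239 m and contact force between the fingers and basket above 1 N), for 0.1 s.
At the end, for the whole second after the job is handed in: Both ends of the basket's bar lie in the inner notches (axis 230 to 238 mm above the bench, 8 to 57 mm behind the stand's origin, one end on each rail), the basket within 0.1 rad of level, at rest and let go, both beakers standing on its floor (z of bar_left in the frame of dryer between 0.23 and 0.238 m and x of bar_left in the frame of dryer between 0.008 and 0.057 m and z of bar_right in the frame of dryer between 0.23 and 0.238 m and x of bar_right in the frame of dryer between 0.008 and 0.057 m and y of bar_left in the frame of dryer above 0.06 m and y of bar_right in the frame of dryer below -0.06 m and angle between basket's own z axis and vertical below 0.1 rad and linear speed of basket below 0.02 m/s and angle between each of beaker_a, beaker_b's own z axis and vertical below 0.15 rad and z of each of beaker_a, beaker_b in the frame of basket below 0.012 m and horizontal distance between each of beaker_a, beaker_b and basket below 0.05 m and contact force between the fingers and basket below 0.2 N); the robot touches nothing.
It fails at once if the basket tips more than 0.26 rad (angle between basket's own z axis and vertical above 0.26 rad).
It fails at once if the basket is set down on the bench, the tank's floor or the stand's base (height (world z) of basket below 0.024 m).
It fails at once if a beaker falls over (angle between any of beaker_a, beaker_b's own z axis and vertical above 0.5 rad).
It fails at once if a bystander is moved more than 30 mm (distance of any of white_bottle, bench_timer, cream_jar, tape_roll, std_tube from where it was at the start of the episode above 0.03 m).
It also fails if it takes over 58 s, if anything falls off the work surface, if the arm or the gripper's body presses on something with over 40 N, if the wrist force passes 120 N, or if a joint passes its speed limit or range.

ROBOT

A 6-joint arm with a two-finger parallel gripper is mounted at the origin on a cart in front of the work surface, level with it; the furniture and walls round the work are solid. World frame = base frame: x ahead of the robot, y to its left, z up, the work surface at z = 0. Lengths are in mm, angles in rad, forces in N, time in s.
With the tool pointing down it reaches from about 350 to 975 mm from the base axis. Payload 7.1 kg.
Tool frame: the origin (TCP) lies at the very end of the fingers, on their centre line; the grasp point (between the pads) lies 19 mm behind it (ctrl.pinch_z is the distance from the TCP to the grasp point, in mm); z points along the fingers, y is the direction in which the jaws open and shut (so a half turn about z gives the same grasp; the last joint's range is limited). The gripper opens to 88 mm and grips with 3 to 60 N. Pads are 20 mm wide; open, the fingers measure 115 mm over their backs; the gripper's body (75 mm by 178 mm) begins 61 mm behind the grasp point.
Start: joints at [-1.253, 0.423, 1.63, -0, 1.089, -0.019], TCP at [206.56, -589.862, 222.675] pointing down, gripper open.
Joint ranges: [-3, 3], [-0.9, 2.11], [0.09, 2.58], [-1.31, 4.45], [0.11, 2.69], [-2.54, 2.54]. Speed limits (rad/s): [2.39, 2.39, 3.01, 3.14, 3.14, 3.14].

INTERFACE

Orientations are given as a rotation vector (axis times angle).
In Python, from workcell import ctrl gives the robot as it stands.
- The arm moves only by the shell command python3 -m inch 'ROWS' [OPENING]. ROWS is JSON, a list of rows, each an object with "xyz": the shift along the tool's x, y, z in cm, a list of three; "spin": the turn about the tool's z in degrees. A call has 1 to 20 rows; each row is the pose to reach, as a shift and turn from the pose measured when the call began, along the tool's axes at that moment; what a row does not reach only later rows make up. A row lasts 1/10 s, in which the tool goes at most 50 mm and 8.59 degrees, less where a joint would pass 70% of its speed; a pose out of reach is approached as far as the arm can. A call with a gripper value outside its range is refused whole. OPENING is the closure, from 0 (fully open) to 1 (shut), set as the call begins (- or left out, the last holds). The fingers move at their own pace and stop on an object; the grip force is fixed at half the most. Time passes only in rows, so rows that repeat a pose let the fingers close. It gives the time, the measured TCP pose, the force and the opening at its end, in the units of the state.
- ctrl.get_obs(): the state, without advancing time (a new reading comes with each control period).
- ctrl.get_image(name): name is "side" or "top"; returns the picture (480x640x3 uint8, red, green, blue); there is no depth.
- ctrl.camera_info(name): a dict with "camera_matrix" (3x3 intrinsics, pixels), "R" (3x3) and "t" (3): a world point X has camera coordinates R X + t. Camera axes: x right, y down, z forward; pixel columns grow to the right and rows downward; lengths in mm; the calibration is good to about 2 mm. A picture is of the moment at which its call begins. camera_info takes no time and is no camera call.
- ctrl.close_job(): hands the job in, once; it reports no verdict.
The state is a dict: "t": time; "qpos": joint angles; "qvel": joint speeds; "joint_torque": joint torques, N m; "ee_pos": TCP position; "orientation": TCP orientation; "ft_force": force on the tool from outside, world axes, zero at the start; "moment": the same for the moment, N m; "width": finger opening in mm.
Only numpy, scipy, OpenCV 4.12 (cv2) and the standard library are available. Lean on these libraries where they do the work, as an engineer would, in place of code of your own. Each camera call takes 0.05 s, during which the arm holds its last target. There are 200 camera calls.

## Working session

There is one attempt and no reset: what is moved stays moved. The work goes in short steps, Python scripts to look and compute and a shell command to move; the robot and the scene stay as the last step left them, time stands still between calls to the robot, and variables do not carry over. Pictures are saved under pics/ and viewed, about 8 in all and at most 12, crops included, and the job is handed in when it is done.

```bash
mkdir -p pics; ls; python3 - <<'E'
from workcell import ctrl
import cv2,numpy as np
np.set_printoptions(precision=4,suppress=True)
o=ctrl.get_obs();print({k:np.round(v,3) for k,v in o.items()})
for n in("side","top"):
    im=ctrl.get_image(n);cv2.imwrite(f"pics/{n}0.png",im[:,:,::-1])
    c=ctrl.camera_info(n);R=np.array(c["R"]);t=np.array(c["t"]);print(n,c["camera_matrix"],R,t,-R.T@t)
E
```

```text
pics
{'t': np.float64(0.0), 'qpos': array([-1.253,  0.424,  1.631, -0.   ,  1.089, -0.019]), 'qvel': array([ 0.001, -0.001,  0.001, -0.001,  0.   , -0.002]), 'joint_torque': array([ -0.   , -54.463, -27.367,   0.064,   0.023,  -0.   ]), 'ee_pos': array([ 206.397, -589.325,  221.919]), 'orientation': array([-3.096, -0.526,  0.   ]), 'ft_force': array([-0.787,  0.205,  0.097]), 'moment': array([-0.004, -0.002, -0.048]), 'width': np.float64(87.675)}
side [[611.2992   0.     306.7599]
 [  0.     611.2992 241.427 ]
 [  0.       0.       1.    ]] [[ 0.8511 -0.5251 -0.0033]
 [-0.3432 -0.5516 -0.7602]
 [ 0.3974  0.6481 -0.6497]] [-503.9053  310.855  1643.441 ] [ -117.4859 -1158.2164  1302.3754]
top [[501.9862   0.     323.7809]
 [  0.     501.9862 232.7091]
 [  0.       0.       1.    ]] [[-0.0058 -1.      0.0001]
 [-0.9871  0.0057 -0.1601]
 [ 0.1601 -0.0011 -0.9871]] [ -47.997   578.5587 1234.7991] [ 373.17    -49.9521 1311.4922]
```

View pics/side0.png

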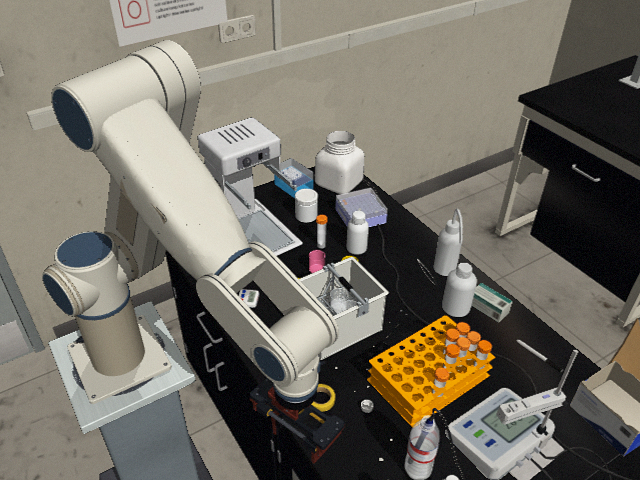

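View pics/top0.png

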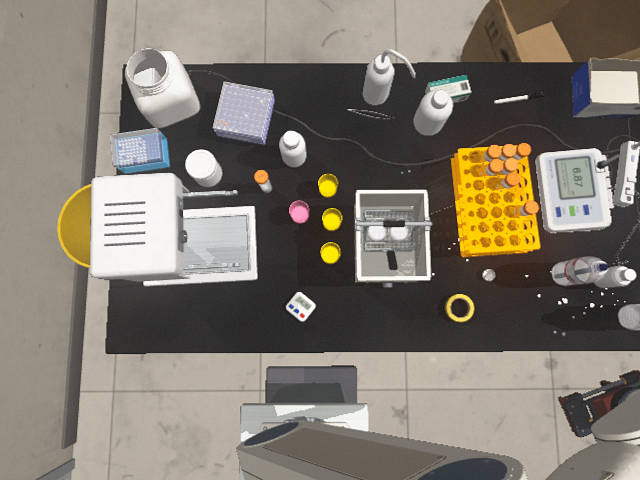

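Top view: tank at about (393,236) with its black handle stub at (391,260), front towards the robot. The stand's head is at (137,226), and its rails run right (world -y) from there, with the far one at (210,192). The only basket is the wire one at (393,230), inside the white tank. Lookalikes: yellow beakers at (328,185), (332,219) and (330,253), and a pink one at (299,212). None of these is wanted. Next I take close crops.

```bash
cat > h.py <<'E'
import numpy as np,cv2
from workcell import ctrl
def cam(n):
    c=ctrl.camera_info(n);return np.array(c["camera_matrix"]),np.array(c["R"]),np.array(c["t"])
def onz(n,uv,z):
    K,R,t=cam(n);C=-R.T@t;d=R.T@np.linalg.inv(K)@np.array([uv[0],uv[1],1.]);return C+d*(z-C[2])/d[2]
def proj(n,X):
    K,R,t=cam(n);p=K@(R@np.array(X,float)+t);return p[:2]/p[2]
E
python3 - <<'E'
import cv2,numpy as np
a=cv2.imread("pics/top0.png");s=cv2.imread("pics/side0.png")
A=cv2.resize(a[180:295,345:440],None,fx=4,fy=4,interpolation=cv2.INTER_CUBIC)  #380x460
B=cv2.resize(a[165:295,165:270],None,fx=3.8,fy=3.54,interpolation=cv2.INTER_CUBIC)
h=460
o=np.hstack([A,np.zeros((460,12,3),np.uint8),cv2.resize(B,(399,460))]);print(o.shape);cv2.imwrite("pics/c1.png",o)
E
```

```text
(460, 791, 3)
```

View pics/c1.png

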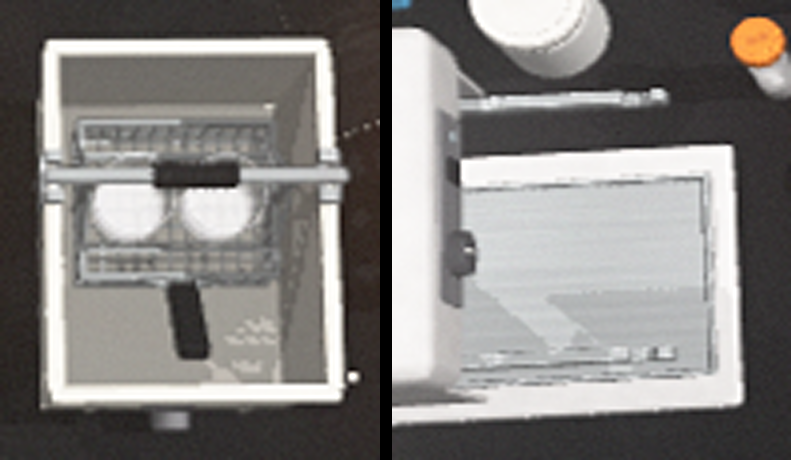

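The crop confirms the choice: wire basket with two clear beakers, sleeve centre at crop (197,174), i.e. image (394.2,223.5), and handle at crop (188,320). The rail tips are at crop (667,97) and (677,353). I'll zoom on the tips to find the notches and compute the poses.

```bash
python3 - <<'E'
from h import *
np.set_printoptions(precision=1,suppress=True)
a=cv2.imread("pics/top0.png");s=cv2.imread("pics/side0.png")
P=[cv2.resize(a[183:201,180:246],(396*2-4,216),interpolation=cv2.INTER_CUBIC),cv2.resize(a[256:274,180:246],(788,216),interpolation=cv2.INTER_CUBIC)]
cv2.imwrite("pics/c2.png",np.vstack([*P,]))
A=lambda x,y:(345+x/4-.4,180+y/4-.4)
for l,p,z in [("sleeve",(197,174),155),("barL",(42,172),155),("barR",(349,175),155)]+[("rim",q,150) for q in[(45,38),(332,38),(345,400),(50,402)]]+[("handle",(188,320),105)]:
    print(l,onz("top",A(*p),z))
B=lambda x,y:(165+(x-392)/3.8-.4,165+y/3.54-.4)
for p in [(470,104),(667,97),(462,363),(677,353)]: print("rail",onz("top",B(*p),239))
for p in [(733,145),(744,405)]: print("base",onz("top",B(*p),20))
for p in[(430,30),(460,380)]: print("head",onz("top",B(*p),348))
E
```

```text
sleeve [ 582.5 -215.4  155. ]
barL [ 584.3 -124.7  155. ]
barR [ 581.4 -304.3  155. ]
rim [ 666.1 -128.1  150. ]
rim [ 665.1 -298.6  150. ]
rim [ 450.4 -297.8  150. ]
rim [ 450.2 -127.5  150. ]
handle [ 502.1 -214.6  105. ]
rail [634.8 252.3 239. ]
rail [638.6 138.8 239. ]
rail [474.1 250.6 239. ]
rail [479.5 129.6 239. ]
base [655.9 130.8  20. ]
base [463.1 120.2  20. ]
head [650.9 244.1 348. ]
head [454.6 220.7 348. ]
```

View pics/c2.png

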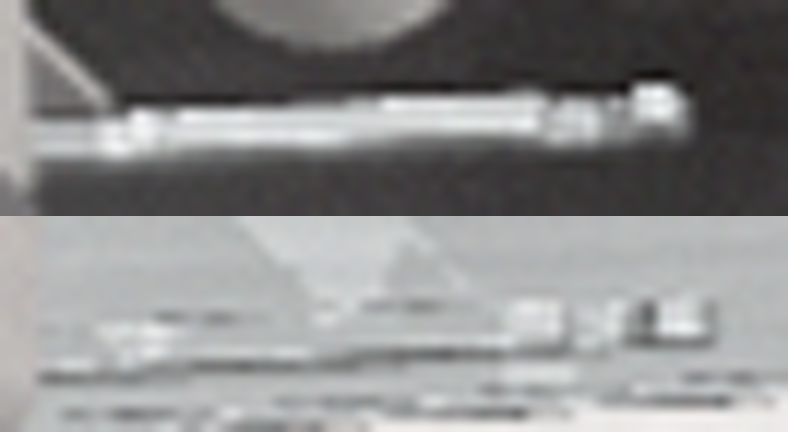

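Rails: tips at crop (690,110) and (712,320), with the notch just inboard. Tip spacing comes out at 159 mm, where 160 is expected. Before the first move I check how a tilt can be commanded.

There is no tilt input, so the tool stays vertical. The gripper body is ±89 mm along the jaws, and the head face is only 88 mm behind the outer seat. I look at the head's front knob and the stand from the side.

```bash
python3 - <<'E'
from h import *
s=cv2.imread("pics/side0.png")
o=cv2.resize(s[110:260,190:310],(640,800))[:600]
B=cv2.resize(s[375:470,240:350],(440,380),interpolation=cv2.INTER_CUBIC)
A=cv2.resize(s[112:258,192:312],(480,584),interpolation=cv2.INTER_CUBIC)
A[:1]=0
o=np.zeros((584,800,3),np.uint8);o[:,:480]=A;o[:276,480:]=cv2.resize(B,(320,276));cv2.imwrite("pics/c3.png",o)
E
```

```text
(no output)
```

View pics/c3.png

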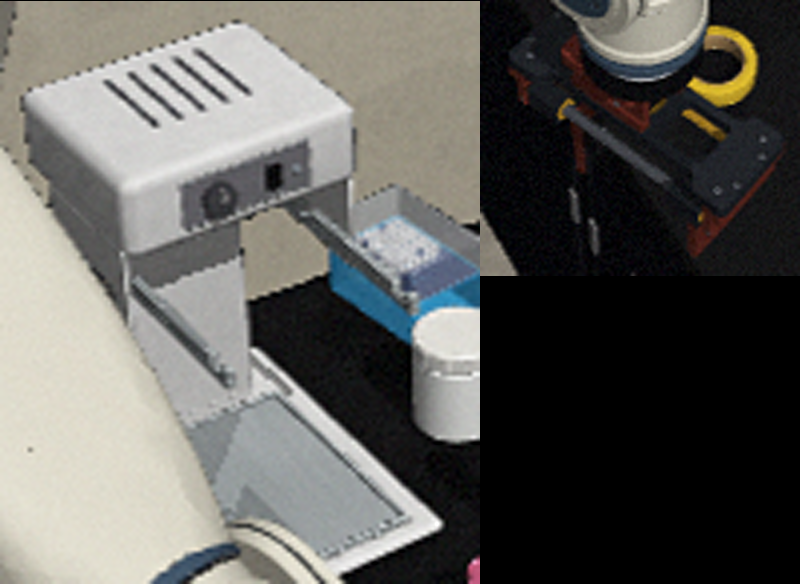

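The knob sits on the head's front face, at crop (220,200), about mid-height. Plan: carry the basket vertically and feel for contact near the head. If the body touches, I'll set the bar on the tip land and push it in. First a helper that gives shifts in tool axes.

```bash
cat >> h.py <<'E'
from scipy.spatial.transform import Rotation as Ro
def go(xyz,head):
    "shift (cm, tool axes) and spin (deg) to bring TCP to xyz and tool-y heading to head deg"
    o=ctrl.get_obs();M=Ro.from_rotvec(o["orientation"]).as_matrix()
    s=M.T@(np.array(xyz)-o["ee_pos"])/10;h=np.degrees(np.arctan2(M[1,1],M[0,1]))
    print("t",round(float(o["t"]),2),"tcp",o["ee_pos"].round(1),"head",round(h,2),"z",M[:,2].round(3),"F",np.round(o["ft_force"],1),"M",np.round(o["moment"],2),"w",round(float(o["width"]),1))
    print("shift",s.round(2),"spin",round(-(head-h),2))
E
python3 - <<'E'
from h import *
go([582.5,-215,260],-.7)
print(onz("top",(184.2,236.5),313), proj("side",[558,150,235]),proj("side",[638,146,239]),proj("side",[478,154,239]))
E
```

```text
t 0.1 tcp [ 206.4 -589.4  222. ] head -70.7 z [-0.     0.001 -1.   ] F [ 0.1  0.4 -0.5] M [-0.02  0.02 -0.02] w 88.1
shift [ 47.87 -22.91  -3.77] spin -70.0
[528.9585884  229.91752381 313.        ] [270.09367483 193.43869991] [293.98454434 184.7147638 ] [245.30197154 200.21783342]
```

```bash
python3 -m inch '[{"xyz":[0,0,-6],"spin":0},{"xyz":[10,-5,-6],"spin":-8},{"xyz":[47.9,-22.9,-4],"spin":-70},{"xyz":[47.9,-22.9,-4],"spin":-70},{"xyz":[47.9,-22.9,-4],"spin":-70},{"xyz":[47.9,-22.9,-4],"spin":-70},{"xyz":[47.9,-22.9,-4],"spin":-70},{"xyz":[47.9,-22.9,-4],"spin":-70},{"xyz":[47.9,-22.9,-4],"spin":-70},{"xyz":[47.9,-22.9,-4],"spin":-70},{"xyz":[47.9,-22.9,-4],"spin":-70},{"xyz":[47.9,-22.9,-4],"spin":-70},{"xyz":[47.9,-22.9,-4],"spin":-70},{"xyz":[47.9,-22.9,-4],"spin":-70},{"xyz":[47.9,-22.9,-4],"spin":-70},{"xyz":[47.9,-22.9,-4],"spin":-70}]' 0
python3 - <<'E'
from h import *
go([582.5,-215,137],-.7)
for X in [(638.2,137.8,239),(478.7,130.5,239)]: print(proj("side",X))
ims={n:ctrl.get_image(n) for n in("side","top")}
for n in ims: cv2.imwrite(f"pics/{n}1.png",ims[n][:,:,::-1])
A=cv2.resize(ims["side"][160:220,225:315,::-1],(720,480),interpolation=cv2.INTER_CUBIC);cv2.imwrite("pics/c4.png",A)
E
```

```text
t: 1.7
ee_pos: [582.0, -216.1, 262.3]
orientation: [-2.236, -2.205, -0.001]
ft_force: [-1.0, 0.9, 0.7]
width: 87.8
t 1.7 tcp [ 582.  -216.1  262.3] head -0.8 z [-0.001  0.001 -1.   ] F [-1.   0.9  0.7] M [-0.03 -0.02  0.01] w 87.8
shift [ 0.09  0.06 12.53] spin -0.1
[295.44226114 186.03977748]
[249.26587684 204.27984318]
```

View pics/c4.png

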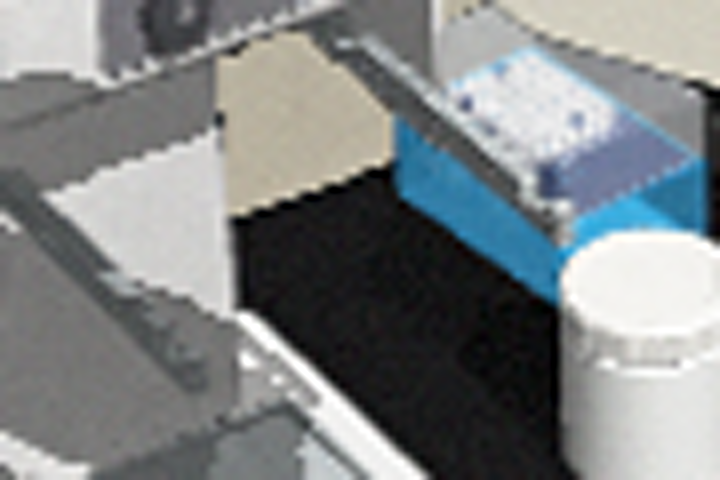

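The far tip at crop (565,207) maps to (295.6,185.9), against a predicted (295.4,186.0). The near tip agrees to about 2 px. So the outer seat is at about (557.7,150.1), yaw 92.6°. Now I descend and grip.

```bash
python3 -m inch '[{"xyz":[0.1,0.05,5],"spin":0},{"xyz":[0.1,0.05,9],"spin":0},{"xyz":[0.1,0.05,12.5],"spin":0},{"xyz":[0.1,0.05,12.5],"spin":0},{"xyz":[0.1,0.05,12.5],"spin":0}]' 0
python3 -m inch '[{"xyz":[0,0,0],"spin":0},{"xyz":[0,0,0],"spin":0},{"xyz":[0,0,0],"spin":0},{"xyz":[0,0,0],"spin":0},{"xyz":[0,0,0],"spin":0},{"xyz":[0,0,0],"spin":0},{"xyz":[0,0,0],"spin":0},{"xyz":[0,0,0],"spin":0}]' 1
python3 -c "
from h import *
go([582.5,-215,137],-.7)"
```

```text
t: 2.3
ee_pos: [582.5, -215.4, 137.8]
orientation: [-2.236, -2.204, -0.0]
ft_force: [0.5, -0.6, 1.0]
width: 87.9
t: 3.1
ee_pos: [582.5, -215.3, 137.8]
orientation: [-2.236, -2.204, -0.0]
ft_force: [-0.9, 0.5, -0.0]
width: 27.1
t 3.1 tcp [ 582.5 -215.3  137.8] head -0.84 z [-0.001  0.001 -1.   ] F [-0.9  0.5 -0. ] M [-0.06 -0.09 -0.01] w 27.1
shift [0.03 0.   0.08] spin -0.14
```

Width is 27 mm and the fingers are still closing. I wait a little, then lift slightly.

```bash
python3 -m inch '[{"xyz":[0,0,0],"spin":0},{"xyz":[0,0,0],"spin":0},{"xyz":[0,0,0],"spin":0},{"xyz":[0,0,0],"spin":0},{"xyz":[0,0,0],"spin":0}]' 1
python3 -m inch '[{"xyz":[0,0,-0.5],"spin":0},{"xyz":[0,0,-1],"spin":0},{"xyz":[0,0,-1.5],"spin":0},{"xyz":[0,0,-2],"spin":0},{"xyz":[0,0,-2.5],"spin":0},{"xyz":[0,0,-3],"spin":0},{"xyz":[0,0,-3],"spin":0},{"xyz":[0,0,-3],"spin":0}]' 1
python3 -c "
from h import *
go([575,-215,290],-.7)"
```

```text
t: 3.6
ee_pos: [582.3, -215.3, 137.7]
orientation: [-2.236, -2.204, -0.0]
ft_force: [-0.5, -0.1, 0.7]
width: 15.2
t: 4.4
ee_pos: [582.4, -215.4, 167.9]
orientation: [-2.236, -2.204, -0.0]
ft_force: [-0.6, 0.6, -3.8]
width: 15.0
t 4.4 tcp [ 582.4 -215.4  167.9] head -0.84 z [-0.001  0.001 -1.   ] F [-0.6  0.6 -3.8] M [-0.04 -0.03  0.03] w 15.0
shift [  0.05  -0.76 -12.21] spin -0.14
```

Gripped: width 15 mm, load 3.8 N, almost no moment. I lift out of the tank and swing towards the stand.

```bash
python3 -m inch '[{"xyz":[0,0,-2],"spin":0},{"xyz":[0,0,-4],"spin":0},{"xyz":[0,0,-6],"spin":0},{"xyz":[0,0,-8],"spin":0},{"xyz":[0,0,-10],"spin":0},{"xyz":[0,0,-12],"spin":0},{"xyz":[0,-0.3,-12.2],"spin":0},{"xyz":[1,-0.5,-12.2],"spin":0},{"xyz":[2,-0.8,-12.2],"spin":-1},{"xyz":[3.5,-1,-12.2],"spin":-3},{"xyz":[5,-1.5,-12.2],"spin":-6},{"xyz":[6.5,-2,-12.2],"spin":-10},{"xyz":[8,-2,-12.2],"spin":-15},{"xyz":[9.5,-2,-12.2],"spin":-20},{"xyz":[11,-2,-12.2],"spin":-25},{"xyz":[12.5,-2,-12.2],"spin":-30},{"xyz":[14,-2,-12.2],"spin":-34},{"xyz":[15,-2,-12.2],"spin":-37},{"xyz":[16,-2,-12.2],"spin":-39},{"xyz":[16.5,-2,-12.2],"spin":-40}]' 1
python3 -c "
from h import *
go([561,50,290],92.6)"
```

```text
t: 6.4
ee_pos: [564.4, -48.7, 289.6]
orientation: [-1.343, -2.837, -0.001]
ft_force: [0.5, 0.3, -3.7]
width: 15.5
t 6.4 tcp [564.4 -48.7 289.6] head 39.33 z [-0.002  0.002 -1.   ] F [ 0.5  0.3 -3.7] M [-0.02 -0.16 -0.03] w 15.5
shift [ 7.85  5.99 -0.02] spin -53.27
```

```bash
python3 -m inch '[{"xyz":[0.2,0.2,0],"spin":-1},{"xyz":[0.6,0.5,0],"spin":-4},{"xyz":[1.2,0.9,0],"spin":-8},{"xyz":[1.8,1.4,0],"spin":-13},{"xyz":[2.5,1.9,0],"spin":-18},{"xyz":[3.2,2.5,0],"spin":-23},{"xyz":[4,3,0],"spin":-28},{"xyz":[4.7,3.6,0],"spin":-33},{"xyz":[5.4,4.2,0],"spin":-38},{"xyz":[6.1,4.8,0],"spin":-43},{"xyz":[6.8,5.3,0],"spin":-47},{"xyz":[7.3,5.7,0],"spin":-50},{"xyz":[7.7,5.9,0],"spin":-52.5},{"xyz":[7.85,6,0],"spin":-53.3},{"xyz":[7.85,6,0],"spin":-53.3},{"xyz":[7.85,6,0],"spin":-53.3}]' 1
python3 - <<'E'
from h import *
go([560,105,243],92.6)
ims={n:ctrl.get_image(n) for n in("side","top")}
for n in ims: cv2.imwrite(f"pics/{n}2.png",ims[n][:,:,::-1])
A=cv2.resize(ims["top"][150:300,160:340,::-1],(640,533),interpolation=cv2.INTER_CUBIC)
cv2.imwrite("pics/c5.png",A)
E
```

```text
t: 8.0
ee_pos: [561.1, 49.8, 289.7]
orientation: [0.071, -3.139, -0.003]
ft_force: [-0.1, -0.3, -3.3]
width: 15.3
t 8.0 tcp [561.1  49.8 289.7] head 92.58 z [-0.002  0.002 -1.   ] F [-0.1 -0.3 -3.3] M [ 0.07 -0.2   0.02] w 15.3
shift [-0.15  5.51  4.68] spin -0.02
```

View pics/c5.png

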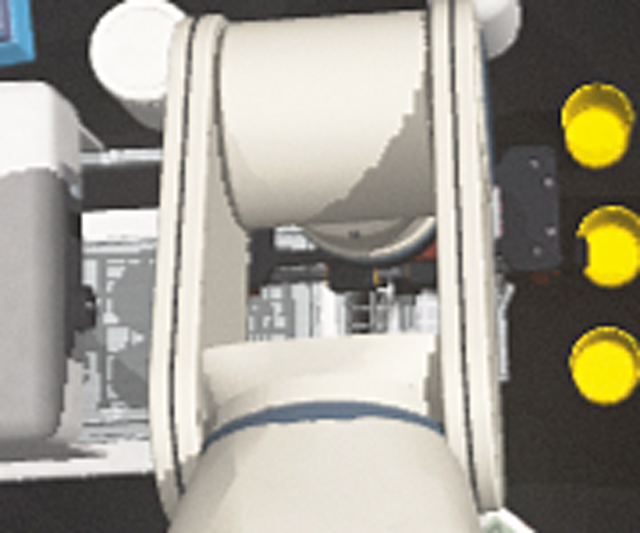

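Basket held, grey body parts and arm over it; the basket faces the stand (handle side towards the yellow beakers), forearm covers the rest of the view. Moving to just before the tips, bar just above rail height.

```bash
python3 -m inch '[{"xyz":[0,1,1],"spin":0},{"xyz":[0,2.5,2.5],"spin":0},{"xyz":[0,4,4],"spin":0},{"xyz":[0,5,5],"spin":0},{"xyz":[0,6,5.5],"spin":0},{"xyz":[0,6.5,5.7],"spin":0},{"xyz":[0,6.8,5.7],"spin":0},{"xyz":[0,6.8,5.7],"spin":0},{"xyz":[0,6.8,5.7],"spin":0}]' 1
python3 -c "
from h import *
go([558,146,233],92.6)"
```

```text
t: 9.0
ee_pos: [558.3, 117.6, 233.5]
orientation: [0.071, -3.14, -0.003]
ft_force: [0.3, 0.6, -4.4]
width: 15.1
t 9.0 tcp [558.3 117.6 233.5] head 92.57 z [-0.001  0.002 -1.   ] F [ 0.3  0.6 -4.4] M [ 0.05 -0.12 -0.01] w 15.1
shift [-0.1   2.84  0.05] spin -0.03
```

```bash
python3 -m inch '[{"xyz":[0,0.5,0],"spin":0},{"xyz":[0,1,0],"spin":0},{"xyz":[0,1.5,0],"spin":0},{"xyz":[0,1.8,0],"spin":0},{"xyz":[0,2.0,0],"spin":0},{"xyz":[0,2.0,0],"spin":0}]' 1
python3 -m inch '[{"xyz":[0,0.2,0],"spin":0},{"xyz":[0,0.3,0],"spin":0},{"xyz":[0,0.3,0],"spin":0}]' 1
python3 -m inch '[{"xyz":[0,0.2,0],"spin":0},{"xyz":[0,0.2,0],"spin":0},{"xyz":[0,0.2,0],"spin":0}]' 1
```

```text
t: 9.6
ee_pos: [557.4, 137.9, 233.5]
orientation: [0.071, -3.14, -0.003]
ft_force: [-0.1, -0.5, -4.4]
width: 15.4
t: 9.9
ee_pos: [557.2, 141.0, 233.5]
orientation: [0.071, -3.14, -0.003]
ft_force: [-0.0, -0.6, -3.4]
width: 15.1
t: 10.2
ee_pos: [557.1, 143.0, 233.4]
orientation: [0.071, -3.139, -0.003]
ft_force: [-0.0, -0.1, -4.0]
width: 15.2
```

```bash
python3 -m inch '[{"xyz":[0,0.15,0],"spin":0},{"xyz":[0,0.15,0],"spin":0},{"xyz":[0,0.15,0],"spin":0}]' 1
python3 -m inch '[{"xyz":[0,0.15,0],"spin":0},{"xyz":[0,0.15,0],"spin":0},{"xyz":[0,0.15,0],"spin":0}]' 1
```

```text
t: 10.5
ee_pos: [557.1, 144.5, 233.5]
orientation: [0.072, -3.14, -0.003]
ft_force: [-0.1, 0.3, -3.9]
width: 15.0
t: 10.8
ee_pos: [557.0, 146.1, 233.5]
orientation: [0.072, -3.14, -0.003]
ft_force: [-0.0, -0.3, -3.6]
width: 15.5
```

No contact at x ≈ -104 mm. I go 1 mm further, then lower in small steps while watching the force.

```bash
python3 -m inch '[{"xyz":[0,0.15,0],"spin":0},{"xyz":[0,0.15,0.2],"spin":0},{"xyz":[0,0.15,0.4],"spin":0},{"xyz":[0,0.15,0.4],"spin":0}]' 1
python3 -m inch '[{"xyz":[0,0,0.2],"spin":0},{"xyz":[0,0,0.4],"spin":0},{"xyz":[0,0,0.5],"spin":0},{"xyz":[0,0,0.5],"spin":0}]' 1
```

```text
t: 11.2
ee_pos: [556.7, 147.5, 229.0]
orientation: [0.072, -3.139, -0.003]
ft_force: [-0.2, 0.5, -3.6]
width: 15.3
t: 11.6
ee_pos: [556.7, 147.8, 224.0]
orientation: [0.072, -3.139, -0.003]
ft_force: [-0.3, 1.6, -3.7]
width: 15.3
```

The bar axis is now at 241 mm, below the riding height of 244, and still carries no rail load, so it is in the notch. I continue down.

```bash
python3 -m inch '[{"xyz":[0,0,0.2],"spin":0},{"xyz":[0,0,0.4],"spin":0},{"xyz":[0,0,0.4],"spin":0}]' 1
python3 -m inch '[{"xyz":[0,0,0.1],"spin":0},{"xyz":[0,0,0.25],"spin":0},{"xyz":[0,0,0.25],"spin":0}]' 1
```

```text
t: 11.9
ee_pos: [557.1, 148.5, 220.0]
orientation: [0.072, -3.14, -0.005]
ft_force: [1.8, 5.2, -3.2]
width: 15.1
t: 12.2
ee_pos: [557.1, 148.5, 217.7]
orientation: [0.072, -3.14, -0.005]
ft_force: [0.2, 2.9, 0.3]
width: 15.2
```

Load transferred at TCP z 217.7, as predicted for the seat, with a slight touch on the notch's front wall. I let go.

```bash
python3 -m inch '[{"xyz":[0,0,0],"spin":0},{"xyz":[0,0,0],"spin":0},{"xyz":[0,0,0],"spin":0},{"xyz":[0,0,0],"spin":0},{"xyz":[0,0,0],"spin":0},{"xyz":[0,0,0],"spin":0},{"xyz":[0,0,0],"spin":0},{"xyz":[0,0,0],"spin":0}]' 0.45
python3 -c "
from h import *
go([562,20,330],2.6)"
```

```text
t: 13.0
ee_pos: [557.1, 148.5, 217.6]
orientation: [0.072, -3.14, -0.005]
ft_force: [-0.1, -0.2, -0.3]
width: 48.5
t 13.0 tcp [557.1 148.5 217.6] head 92.62 z [-0.001  0.003 -1.   ] F [-0.1 -0.2 -0.3] M [ 0.12 -0.11  0.04] w 48.5
shift [  0.1  -12.82 -11.28] spin 90.02
```

Released. I rise, back off, and turn 90° to stand above the handle.

```bash
python3 -m inch '[{"xyz":[0,0,-1],"spin":0},{"xyz":[0,0,-2.5],"spin":0},{"xyz":[0,0,-5],"spin":0},{"xyz":[0,0,-8],"spin":0},{"xyz":[0,-2,-10],"spin":0},{"xyz":[0,-5,-10],"spin":6},{"xyz":[0,-8.4,-10],"spin":90},{"xyz":[0,-8.4,-10],"spin":90},{"xyz":[0,-8.4,-10],"spin":90},{"xyz":[0,-8.4,-10],"spin":90},{"xyz":[0,-8.4,-10],"spin":90},{"xyz":[0,-8.4,-10],"spin":90},{"xyz":[0,-8.4,-10],"spin":90},{"xyz":[0,-8.4,-10],"spin":90},{"xyz":[0,-8.4,-10],"spin":90},{"xyz":[0,-8.4,-10],"spin":90},{"xyz":[0,-8.4,-10],"spin":90},{"xyz":[0,-8.4,-10],"spin":90}]' 0
python3 - <<'E'
from h import *
go([560.9,64.4,171],2.6)
im=ctrl.get_image("side")[:,:,::-1];cv2.imwrite("pics/side3.png",im)
im2=ctrl.get_image("top")[:,:,::-1];cv2.imwrite("pics/top3.png",im2)
A=cv2.resize(im[120:280,200:340],(490,560),interpolation=cv2.INTER_CUBIC)
B=cv2.resize(im2[170:290,160:240],(310,465),interpolation=cv2.INTER_CUBIC)
o=np.zeros((560,800,3),np.uint8);o[:,:490]=A;o[:465,490:]=B;cv2.imwrite("pics/c6.png",o)
for p in [(558,148.5,235),(561,68.5,185)]: print(proj("side",p),proj("top",p))
E
```

```text
t: 14.8
ee_pos: [561.1, 64.3, 317.9]
orientation: [-2.165, -2.273, -0.003]
ft_force: [0.2, 0.4, 0.3]
width: 87.5
t 14.8 tcp [561.1  64.3 317.9] head 2.8 z [-0.     0.003 -1.   ] F [0.2 0.4 0.3] M [-0.03 -0.14  0.03] w 87.5
shift [-4.000e-02 -1.000e-02  1.469e+01] spin 0.2
[270.34015676 193.69255065] [231.99188402 228.56590781]
[285.23880258 220.89887487] [271.16153897 230.76454733]
```

View pics/c6.png

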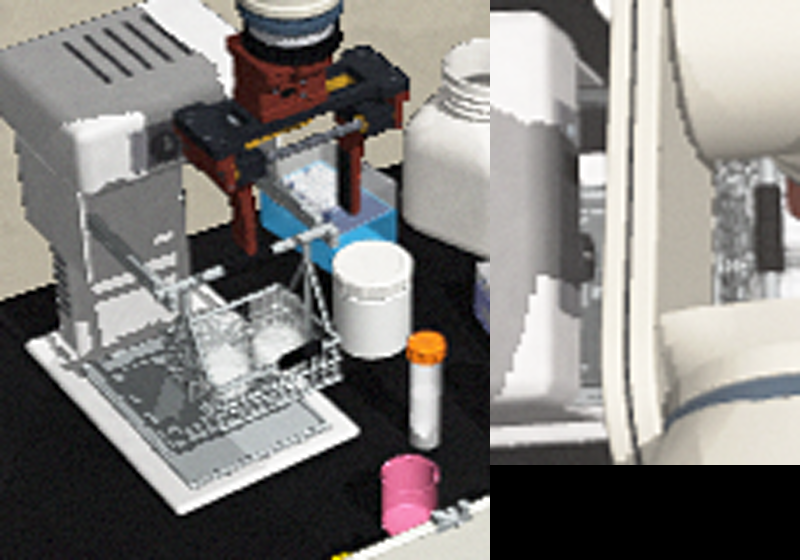

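The basket hangs level in the outer notches: bar ends at crop (225,268) and (340,232), both beakers upright. The handle is at image (285.7,221.4), predicted (285.2,220.9). I descend and grip it.

```bash
python3 -m inch '[{"xyz":[0,0,4],"spin":0},{"xyz":[0,0,8],"spin":0},{"xyz":[0,0,11],"spin":0},{"xyz":[0,0,13],"spin":0},{"xyz":[0,0,14.7],"spin":0},{"xyz":[0,0,14.7],"spin":0},{"xyz":[0,0,14.7],"spin":0}]' 0
python3 -m inch '[{"xyz":[0,0,0],"spin":0},{"xyz":[0,0,0],"spin":0},{"xyz":[0,0,0],"spin":0},{"xyz":[0,0,0],"spin":0},{"xyz":[0,0,0],"spin":0},{"xyz":[0,0,0],"spin":0},{"xyz":[0,0,0],"spin":0},{"xyz":[0,0,0],"spin":0},{"xyz":[0,0,0],"spin":0},{"xyz":[0,0,0],"spin":0},{"xyz":[0,0,0],"spin":0},{"xyz":[0,0,0],"spin":0},{"xyz":[0,0,0],"spin":0}]' 1
python3 -c "
from h import *
go([560.9,64.4,171],2.6)"
```

```text
t: 15.6
ee_pos: [561.1, 64.8, 170.9]
orientation: [-2.164, -2.273, -0.003]
ft_force: [-0.2, -0.1, 1.1]
width: 88.0
t: 16.9
ee_pos: [561.2, 64.8, 170.9]
orientation: [-2.164, -2.273, -0.003]
ft_force: [0.3, 2.0, -0.3]
width: 20.2
t 16.9 tcp [561.2  64.8 170.9] head 2.81 z [-0.001  0.003 -1.   ] F [ 0.3  2.  -0.3] M [ 0.14 -0.21  0.06] w 20.2
shift [-0.04 -0.03 -0.01] spin 0.21
```

Handle held (20.2 mm wide). I lift gently and watch the load.

```bash
python3 -m inch '[{"xyz":[0,0,-0.1],"spin":0},{"xyz":[0,0,-0.2],"spin":0},{"xyz":[0,0,-0.3],"spin":0},{"xyz":[0,0,-0.4],"spin":0},{"xyz":[0,0,-0.4],"spin":0}]' 1
python3 -c "
from h import *
go([560.9,64.4,171],2.6)"
python3 -m inch '[{"xyz":[0,0,-0.2],"spin":0},{"xyz":[0,0,-0.4],"spin":0},{"xyz":[0,0,-0.6],"spin":0},{"xyz":[0,0,-0.8],"spin":0},{"xyz":[0,0,-1],"spin":0},{"xyz":[0,0,-1],"spin":0},{"xyz":[0,0,-1],"spin":0}]' 1
python3 - <<'E'
from h import *
go([560.9,64.4,171],2.6)
im=ctrl.get_image("side")[:,:,::-1];cv2.imwrite("pics/side4.png",im)
A=cv2.resize(im[150:250,220:320],(600,600),interpolation=cv2.INTER_CUBIC);cv2.imwrite("pics/c7.png",A)
E
```

```text
t: 17.4
ee_pos: [561.1, 64.8, 175.0]
orientation: [-2.164, -2.273, -0.003]
ft_force: [0.1, -0.3, -4.6]
width: 19.6
t 17.4 tcp [561.1  64.8 175. ] head 2.81 z [-0.001  0.003 -1.   ] F [ 0.1 -0.3 -4.6] M [-0.39 -0.09 -0.02] w 19.6
shift [-0.04 -0.02  0.4 ] spin 0.21
t: 18.1
ee_pos: [561.1, 64.7, 185.0]
orientation: [-2.165, -2.273, -0.003]
ft_force: [-0.9, -0.0, -3.2]
width: 20.2
t 18.1 tcp [561.1  64.7 185. ] head 2.81 z [-0.001  0.003 -1.   ] F [-0.9 -0.  -3.2] M [-0.3  -0.09 -0.02] w 20.2
shift [-0.04 -0.03  1.4 ] spin 0.21
```

View pics/c7.png

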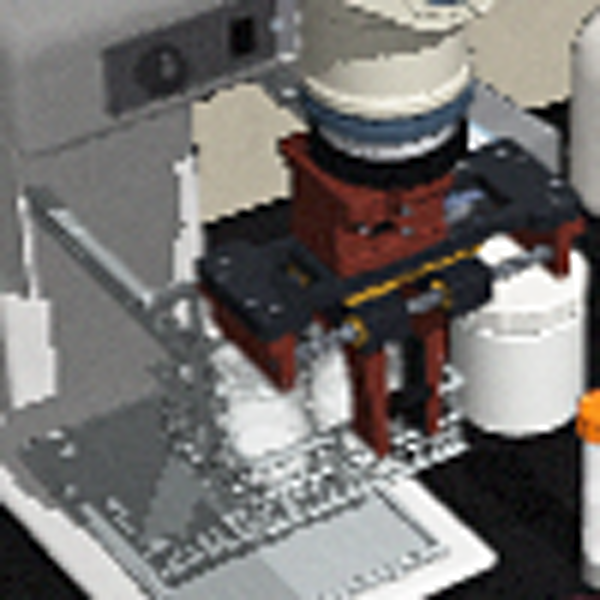

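The full weight is on the gripper (about 4 N, 0.35 Nm), with no sign of slipping; the basket looks level, bar end at crop (165,300) just above its rail. A little higher, then inwards, checking force.

```bash
python3 -m inch '[{"xyz":[0,0,-0.2],"spin":0},{"xyz":[0,0,-0.4],"spin":0},{"xyz":[0.3,0,-0.4],"spin":0},{"xyz":[0.8,0,-0.4],"spin":0},{"xyz":[1.3,0,-0.4],"spin":0},{"xyz":[1.9,0,-0.4],"spin":0},{"xyz":[2.5,0,-0.4],"spin":0},{"xyz":[3,0,-0.4],"spin":0},{"xyz":[3.3,0,-0.4],"spin":0},{"xyz":[3.3,0,-0.4],"spin":0},{"xyz":[3.3,0,-0.4],"spin":0}]' 1
python3 -c "
from h import *
go([560.9,64.4,171],2.6)
print(proj('side',(557-88-1.5,181.5-4,253)),proj('side',(557+88-1.5,181.5+4,253)))"
```

```text
t: 19.25
ee_pos: [559.4, 97.7, 189.0]
orientation: [-2.164, -2.273, -0.003]
ft_force: [-0.3, 0.1, -3.8]
width: 19.6
t 19.25 tcp [559.4  97.7 189. ] head 2.82 z [-0.001  0.003 -1.   ] F [-0.3  0.1 -3.8] M [-0.34 -0.04  0.04] w 19.6
shift [-3.34 -0.02  1.79] spin 0.22
[238.04701473 193.39370002] [288.80586278 173.97647364]
```

```bash
python3 -m inch '[{"xyz":[0.5,0,0],"spin":0},{"xyz":[1.1,0,0],"spin":0},{"xyz":[1.8,0,0],"spin":0},{"xyz":[2.5,0,0],"spin":0},{"xyz":[3.2,0,0],"spin":0},{"xyz":[3.9,0,0],"spin":0},{"xyz":[4.6,0,0],"spin":0},{"xyz":[5.3,0,0],"spin":0},{"xyz":[6,0,0],"spin":0},{"xyz":[6.5,0,0],"spin":0},{"xyz":[7,0,0],"spin":0},{"xyz":[7.4,0,0],"spin":0},{"xyz":[7.6,0,0],"spin":0},{"xyz":[7.6,0,0],"spin":0}]' 1
python3 - <<'E'
from h import *
go([560.9,64.4,171],2.6)
im=ctrl.get_image("side")[:,:,::-1];cv2.imwrite("pics/side5.png",im)
A=cv2.resize(im[150:250,200:310],(660,600),interpolation=cv2.INTER_CUBIC);cv2.imwrite("pics/c8.png",A)
E
```

```text
t: 20.65
ee_pos: [555.7, 173.8, 189.3]
orientation: [-2.164, -2.274, -0.003]
ft_force: [-0.7, 0.0, -4.1]
width: 19.9
t 20.65 tcp [555.7 173.8 189.3] head 2.83 z [-0.001  0.003 -1.   ] F [-0.7  0.  -4.1] M [-0.3  -0.12 -0.07] w 19.9
shift [-10.96  -0.02   1.79] spin 0.23
```

View pics/c8.png

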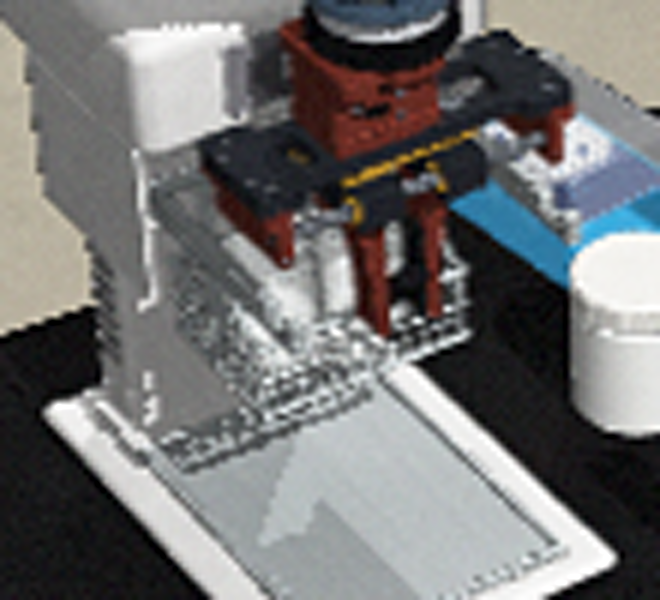

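The basket is level inside the stand under the head's edge, beakers white at crop (290,310) and (340,260). Gripper fingers at (370,290) hold the handle and the gripper body is clear of the head. Bar x ≈ +6 mm. I lower until the rails take load.

```bash
python3 -m inch '[{"xyz":[0,0,0.2],"spin":0},{"xyz":[0,0,0.4],"spin":0},{"xyz":[0,0,0.6],"spin":0},{"xyz":[0,0,0.7],"spin":0},{"xyz":[0,0,0.7],"spin":0}]' 1
python3 -m inch '[{"xyz":[0,0,0.1],"spin":0},{"xyz":[0,0,0.15],"spin":0},{"xyz":[0,0,0.15],"spin":0}]' 1
python3 -m inch '[{"xyz":[0,0,0.1],"spin":0},{"xyz":[0,0,0.15],"spin":0},{"xyz":[0,0,0.15],"spin":0}]' 1
python3 -c "
from h import *
go([560.9,64.4,171],2.6)"
```

```text
t: 21.2
ee_pos: [555.5, 173.5, 182.0]
orientation: [-2.164, -2.273, -0.002]
ft_force: [1.0, -0.2, -3.3]
width: 19.9
t: 21.5
ee_pos: [555.6, 173.5, 180.5]
orientation: [-2.164, -2.273, -0.002]
ft_force: [1.3, 0.8, -3.1]
width: 20.2
t: 21.8
ee_pos: [555.8, 173.8, 179.6]
orientation: [-2.164, -2.273, -0.003]
ft_force: [-2.7, 0.9, 3.5]
width: 19.7
t 21.8 tcp [555.8 173.8 179.6] head 2.81 z [-0.001  0.004 -1.   ] F [-2.7  0.9  3.5] M [ 0.27  0.24 -0.01] w 19.7
shift [-10.96  -0.02   0.82] spin 0.21
```

Rail contact is felt at bar height 243.7 mm, where 244 is expected. Now I slide inwards under light downward pressure.

```bash
python3 -m inch '[{"xyz":[0.2,0,-0.05],"spin":0},{"xyz":[0.4,0,-0.05],"spin":0},{"xyz":[0.6,0,-0.05],"spin":0},{"xyz":[0.8,0,0],"spin":0},{"xyz":[0.8,0,0.05],"spin":0}]' 1
python3 -m inch '[{"xyz":[0.1,0,0.05],"spin":0},{"xyz":[0.2,0,0.05],"spin":0},{"xyz":[0.2,0,0.05],"spin":0}]' 1
python3 -m inch '[{"xyz":[0.1,0,0.05],"spin":0},{"xyz":[0.2,0,0.05],"spin":0},{"xyz":[0.2,0,0.05],"spin":0}]' 1
python3 -m inch '[{"xyz":[0.1,0,0.05],"spin":0},{"xyz":[0.2,0,0.05],"spin":0},{"xyz":[0.2,0,0.05],"spin":0}]' 1
```

```text
t: 22.3
ee_pos: [555.6, 182.3, 179.4]
orientation: [-2.164, -2.273, -0.005]
ft_force: [-1.3, -0.7, 3.9]
width: 19.6
t: 22.6
ee_pos: [555.7, 184.3, 179.1]
orientation: [-2.164, -2.273, -0.005]
ft_force: [-0.4, -2.4, 3.7]
width: 19.8
t: 22.9
ee_pos: [555.7, 186.5, 178.7]
orientation: [-2.164, -2.273, -0.005]
ft_force: [0.8, -2.5, 3.1]
width: 19.8
t: 23.2
ee_pos: [555.6, 188.7, 178.1]
orientation: [-2.164, -2.273, -0.006]
ft_force: [-0.1, -2.1, 2.2]
width: 19.8
```

```bash
python3 -m inch '[{"xyz":[0.1,0,0],"spin":0},{"xyz":[0.2,0,0],"spin":0},{"xyz":[0.2,0,0],"spin":0}]' 1
python3 -m inch '[{"xyz":[0.1,0,0],"spin":0},{"xyz":[0.2,0,0],"spin":0},{"xyz":[0.2,0,0],"spin":0}]' 1
python3 -m inch '[{"xyz":[0.1,0,0],"spin":0},{"xyz":[0.2,0,0],"spin":0},{"xyz":[0.2,0,0],"spin":0}]' 1
```

```text
t: 23.5
ee_pos: [555.5, 190.9, 178.1]
orientation: [-2.164, -2.273, -0.006]
ft_force: [-0.6, -2.7, 2.3]
width: 19.7
t: 23.8
ee_pos: [555.3, 193.1, 178.1]
orientation: [-2.164, -2.273, -0.006]
ft_force: [-0.7, -2.9, 3.1]
width: 19.8
t: 24.1
ee_pos: [555.2, 195.3, 178.1]
orientation: [-2.164, -2.273, -0.006]
ft_force: [0.3, -1.4, 2.1]
width: 19.9
```

```bash
python3 -m inch '[{"xyz":[0.1,0,0],"spin":0},{"xyz":[0.2,0,0],"spin":0},{"xyz":[0.2,0,0],"spin":0}]' 1
python3 -m inch '[{"xyz":[0.1,0,0],"spin":0},{"xyz":[0.2,0,0],"spin":0},{"xyz":[0.2,0,0],"spin":0}]' 1
python3 -c "
from h import *
go([560.9,64.4,171],2.6)"
```

```text
t: 24.4
ee_pos: [555.1, 197.8, 178.0]
orientation: [-2.164, -2.273, -0.007]
ft_force: [0.1, 0.3, -1.0]
width: 19.9
t: 24.7
ee_pos: [554.4, 199.8, 177.4]
orientation: [-2.163, -2.273, -0.005]
ft_force: [-0.2, 0.1, -3.7]
width: 19.8
t 24.7 tcp [554.4 199.8 177.4] head 2.84 z [-0.001  0.005 -1.   ] F [-0.2  0.1 -3.7] M [-0.32 -0.1  -0.02] w 19.8
shift [-13.56  -0.02   0.56] spin 0.24
```

The load jumps from +2 N to −3.7 N: the rails no longer support the bar at y ≈ 198–200 (bar x ≈ 31 mm), so it is over the inner notches. Lowering.

```bash
python3 -m inch '[{"xyz":[0.05,0,0.2],"spin":0},{"xyz":[0.05,0,0.35],"spin":0},{"xyz":[0.05,0,0.35],"spin":0}]' 1
python3 -m inch '[{"xyz":[0,0,0.2],"spin":0},{"xyz":[0,0,0.3],"spin":0},{"xyz":[0,0,0.3],"spin":0}]' 1
python3 -m inch '[{"xyz":[0,0,0.1],"spin":0},{"xyz":[0,0,0.15],"spin":0},{"xyz":[0,0,0.15],"spin":0}]' 1
```

```text
t: 25.0
ee_pos: [554.4, 200.8, 173.7]
orientation: [-2.162, -2.273, -0.006]
ft_force: [0.6, 3.5, -2.8]
width: 19.8
t: 25.3
ee_pos: [554.2, 200.8, 170.4]
orientation: [-2.162, -2.272, -0.005]
ft_force: [0.5, 2.4, -3.2]
width: 19.9
t: 25.6
ee_pos: [554.4, 201.1, 169.5]
orientation: [-2.162, -2.272, -0.006]
ft_force: [-1.8, 3.5, 2.9]
width: 20.2
```

The rails take the load again at TCP z 169.5, 8.6 mm below the riding height. The bar is in the inner notches. I open and back straight out, then up.

```bash
python3 -m inch '[{"xyz":[0,0,-0.05],"spin":0},{"xyz":[0,0,-0.05],"spin":0},{"xyz":[0,0,-0.05],"spin":0},{"xyz":[0,0,-0.05],"spin":0},{"xyz":[0,0,-0.05],"spin":0},{"xyz":[0,0,-0.05],"spin":0},{"xyz":[0,0,-0.05],"spin":0},{"xyz":[0,0,-0.05],"spin":0},{"xyz":[0,0,-0.05],"spin":0},{"xyz":[0,0,-0.05],"spin":0}]' 0.2
python3 -m inch '[{"xyz":[-1,0,-0.05],"spin":0},{"xyz":[-2.5,0,-0.1],"spin":0},{"xyz":[-5,0,-0.1],"spin":0},{"xyz":[-8,0,-0.5],"spin":0},{"xyz":[-11,0,-4],"spin":0},{"xyz":[-14,0,-8],"spin":0},{"xyz":[-18,0,-12],"spin":0},{"xyz":[-22,0,-12],"spin":0},{"xyz":[-26,0,-12],"spin":0},{"xyz":[-30,0,-12],"spin":0},{"xyz":[-34,0,-12],"spin":0},{"xyz":[-34,0,-12],"spin":0},{"xyz":[-34,0,-12],"spin":0}]' 0.2
python3 - <<'E'
from h import *
go([560.9,64.4,171],2.6)
im=ctrl.get_image("side")[:,:,::-1];cv2.imwrite("pics/side6.png",im)
im2=ctrl.get_image("top")[:,:,::-1];cv2.imwrite("pics/top6.png",im2)
A=cv2.resize(im[140:240,200:310],(550,500),interpolation=cv2.INTER_CUBIC)
B=cv2.resize(im2[170:290,165:225],(250,500),interpolation=cv2.INTER_CUBIC)
cv2.imwrite("pics/c9.png",np.hstack([A,B]))
u=np.array([-.045,.999,0]);b=np.array([557.7-.045*131,150.5+131,235])
for p in (b-80*u-[0,0,50], b-103*u-[0,0,27], b-57*u-[0,0,73]): print(proj("side",p).round(1),proj("top",p).round(1))
E
```

```text
t: 26.6
ee_pos: [554.3, 201.1, 170.0]
orientation: [-2.162, -2.272, -0.006]
ft_force: [0.5, -0.6, 0.1]
width: 69.9
t: 27.9
ee_pos: [570.6, -140.7, 287.6]
orientation: [-2.165, -2.269, -0.006]
ft_force: [-0.2, 0.9, -0.0]
width: 70.2
t 27.9 tcp [ 570.6 -140.7  287.6] head 2.68 z [-0.001  0.007 -1.   ] F [-0.2  0.9 -0. ] M [ 0.01 -0.12  0.  ] w 70.2
shift [20.46  0.   11.8 ] spin 0.08
[261.9 198.5] [212.6 233.5]
[265.4 196.1] [220.6 231.4]
[258.4 200.8] [204.8 235.6]
```

View pics/c9.png

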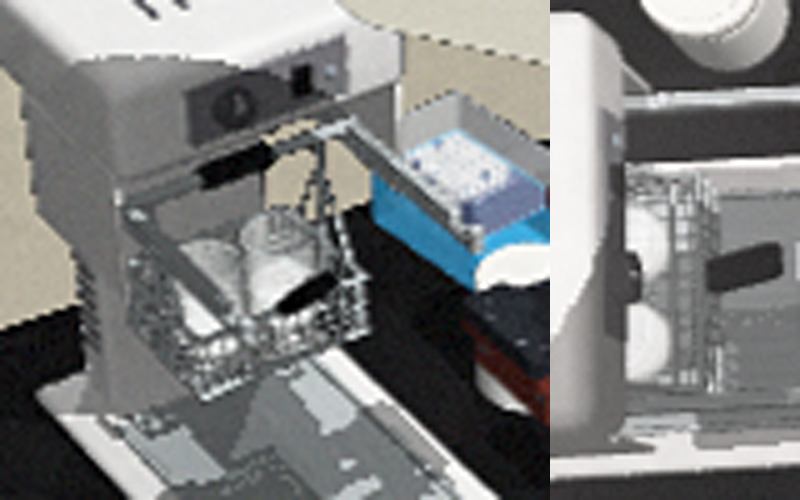

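The basket hangs in place with both beakers upright. The handle's outer end is at top-image (220.7,231.9), predicted (220.6,231.4) for bar x = 31 mm at 235 mm. A last check of both bar ends, then I hand in.

```bash
python3 - <<'E'
from h import *
u=np.array([-.045,.999,0]);v=np.array([-.999,-.045,0]);b=np.array([557.7-.045*131,150.5+131,235])
for z in(0,9):
  for s in(88,25,-25,-88): print(z,s,proj("side",b+s*v+[0,0,z]).round(1))
im=cv2.imread("pics/side6.png")[150:195,215:280];g=im.max(2)
m=(g<60).astype(np.uint8);n,l,st,c=cv2.connectedComponentsWithStats(m)
for i in range(1,n):
    if st[i,4]>20: print(st[i]+np.array([215,150,0,0,0]),c[i]+[215,150])
E
```

```text
0 88 [222.5 182.1]
0 25 [240.6 175.4]
0 -25 [254.7 170.2]
0 -88 [271.9 163.9]
9 88 [222.2 179.6]
9 25 [240.4 173. ]
9 -25 [254.5 167.8]
9 -88 [271.8 161.5]
[258 153   7   7  29] [259.96551724 156.34482759]
[242 157  11   9  66] [246.60606061 161.13636364]
[239 168  17  10  84] [246.97619048 172.78571429]
[269 181  11  14 106] [273.89622642 188.23584906]
```

Sleeve centre is at (247.0,172.8). Predicted seated is (247.6,172.8), and riding on top would be row 170.4. So it is seated.

```bash
python3 -c "
from workcell import ctrl
print(ctrl.close_job(), ctrl.get_obs()['t'])"
```

```text
the job is handed in; nothing more can be done
the job is handed in; nothing more can be done
```

The basket hangs in the drying stand's inner notches, let go, and the job is handed in. The last arm move ended at 27.9 s of the 58 s allowed. No verdict was reported.

**Outer notches:** I took the basket by the bar sleeve, lifted it out of the tank, turned it and lowered it into the outer notches. The rails took its weight at the predicted height, and a picture showed it level.

**Inner notches:** The moves offer no tilt, so I gripped the handle with the tool vertical. I lifted the bar out and slid it inwards under light pressure. It lost support about 31 mm behind the stand's origin, and the rails took the load again about 8.6 mm lower (nominal 9 mm).

**Last checks:**
- **Bar height:** the sleeve was at image (247.0, 172.8). The prediction is (247.6, 172.8) for a seated bar, and row 170.4 for one still riding on the rails.
- **Position:** the handle end matched its prediction to within about 0.5 px in the top view.
- **Beakers and robot:** both beakers were upright and the arm was well clear.

**Disagreements:**
- The tank rim measured about 5% larger than stated. I did not use that figure.
- The handle slipped about 1.5 mm in the grip (0.02 rad) while sliding. This was harmless, and the basket looked level after release.
- I did not measure the level of each bar end separately, only the sleeve and handle.

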